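# Set the stockroom laptop's screen to a reading angle

### The arm

A 6-joint arm with a two-finger parallel gripper is mounted at the origin on the work surface. World frame = base frame: x ahead of the robot, y to its left, z up, the work surface at z = 0. Lengths are in mm, angles in degrees, forces in N, time in s.
With the tool pointing down it reaches from about 300 to 850 mm from the base axis. Payload 4.2 kg.
Tool frame: the origin (TCP) lies between the finger pads; the fingertips stand 25 mm ahead of it and the grasp point (between the pads) lies 6 mm ahead of it; x points along the fingers, y is the direction in which the jaws open and shut, and the axes are right-handed (so a half turn about x gives the same grasp; the last joint's range is limited). The gripper opens to 91 mm and grips with 3 to 60 N. Pads are 32 mm wide; open, the fingers measure 118 mm over their backs; the gripper's body (76 mm by 178 mm) begins 60 mm behind the grasp point.
Start: joints at [-69.844, 18.312, 89.639, -0, 72.044, -1.146], TCP at [208.897, -535.726, 238.976] pointing down, gripper open.
Joint ranges: [-177.97, 177.97], [-48.28, 115.42], [12.27, 149.76], [-77.06, 257.06], [2.81, 150.46], [-146.56, 146.56]. Speed limits (degrees/s): [147.25, 147.25, 180, 180, 180, 180].

### API

Orientations are given as [roll, pitch, yaw] about the fixed x, y, z axes, in that order (R = Rz(yaw) Ry(pitch) Rx(roll)).
In Python, from workcell import env gives the robot as it stands.
- The arm moves only by the tool jog_arm, never from a script. Its argument "plan" is one flat list of numbers, 4 for each row, row after row: the shift along the tool's x, y, z in cm, then the turn about the tool's x in units of 6 degrees (1.0 is 6 degrees). In form: [tx, ty, tz, turn, tx, ty, tz, turn, ...]. A call has 1 to 12 rows; each row shifts and turns the commanded pose from where the row before left it, along the tool's axes as they then stand; what a row does not reach is not made up. A row lasts 1/12 s, in which the tool goes at most 41.7 mm and 7.16 degrees, less where a joint would pass 70% of its speed; a pose out of reach is approached as far as the arm can. A call with a gripper value outside its range is refused whole. "claw" is the finger opening in cm, from 0 to 9.12, set as the call begins (left out, the last holds). The fingers move at their own pace and stop on an object; "newtons" is the grip in N (left out, the last holds). Time passes only in rows, so rows that do not move let the fingers close. It gives the time, the measured TCP pose, the force and the opening at its end, in the units of the state.
- env.state(): the state, without advancing time (a new reading comes with each control period).
- env.grab_frame(name): name is "scene" or "top"; returns the picture (384x512x3 uint8, red, green, blue); there is no depth.
- env.calibration(name): a dict with "vertical_fov" (degrees; the focal length in pixels is half the picture's height over the tangent of half this angle, whatever the lens; pixels are square), "cx", "cy" (the principal point, pixels), "origin" and "orientation" of the camera in the world. Camera axes: x right, y down, z forward; pixel columns grow to the right and rows downward; lengths in mm; the calibration is good to about 2 mm. A picture is of the moment at which its call begins. calibration takes no time and is no camera call.
- env.job_done(): hands the job in, once; it reports no verdict.
The state is a dict: "time_s": time; "qpos": joint angles; "qvel": joint speeds; "effort": joint torques, N m; "ee_pos": TCP position; "ee_rot": TCP orientation; "force": force on the tool from outside, world axes, zero at the start; "torque": the same for the moment, N m; "gripper_width": finger opening in mm.
Only numpy, scipy, OpenCV 4.12 (cv2) and the standard library are available. Lean on these libraries where they do the work, as an engineer would, in place of code of your own. Each camera call takes 0.05 s, during which the arm holds its last target.

### The job

The screen of the stockroom laptop is tipped too far forward to read. Push it open until it leans back about 20 degrees past upright, let go of it, and see that it stays there. Do not disturb the open lid of the plywood parts case on the same bench.

Things in the scene. Friction and masses are not known exactly. Their poses are not given: they have to be found in the camera images.
- laptop_screen (a joint): Opening angle of the grey laptop's screen, rad: 0 = closed flat on the keyboard, 1.57 = upright, 1.92 = leaning back 20 degrees past upright (the angle wanted); stop at 2.6. Starts between 0.85 and 1.30. A stiff friction hinge: the screen stays wherever it is left; about 4 to 10 N at its top edge moves it.
- screen_hinge (a point): Middle of the laptop's hinge axis, at the far edge of its keyboard half (190 x 250 x 24 mm, fixed to the table, keyboard towards the robot, turned up to 17 degrees), 26 mm above the table. Its x axis is level and points from the keyboard to the laptop's back, away from the robot; y lies along the hinge, z is up.
- screen_top (a point): Middle of the free top edge of the laptop's screen, half-way through its thickness; it moves with the screen, 170 mm from the hinge axis. The screen is a stiff grey panel, 250 mm wide along the hinge and 12 mm thick, with a black display on its front face. Its y axis lies along the edge.
- case_lid_edge (a point): Middle of the free edge of the OTHER hinged panel, which must not be moved: the plain plywood lid (210 mm wide, 172 mm long, 10 mm thick, brass clasp) of the plywood parts case (180 x 210 x 55 mm, bolts and nuts inside), part open. Laptop, case and a flat grey stock book (22 mm, wrench on it) stand side by side, in any order.

How it is judged:
By the outcome, as a careful person would: the job done as asked, in the order asked, and still so for the second after the job is handed in, with the robot touching nothing.
It also fails if it takes over 38 s, if anything falls off the work surface, if the arm or the gripper's body presses on something with over 40 N, if the wrist force passes 120 N, or if a joint passes its speed limit or range.

## Working session

There is one attempt and no reset: what is moved stays moved. The work goes in short steps, Python scripts to look and compute and a tool call to move; the robot and the scene stay as the last step left them, time stands still between calls to the robot, and variables do not carry over. Pictures are saved under pics/ and viewed, and the job is handed in when it is done.

Besides the shell and the picture viewer there is one more tool, called after "Emit:" as name(argument=value, ...) on one line, values as JSON. jog_arm: Moves the arm, as the interface text tells. Its arguments: {"type":"object","properties":{"plan":{"type":"array"},"claw":{"type":"number"},"newtons":{"type":"number"}},"required":["plan"]}

```bash
mkdir -p pics
python3 - <<'E'
from workcell import env
import cv2
for n in ("scene","top"):
    im=env.grab_frame(n); cv2.imwrite(f"pics/{n}0.png",im[:,:,::-1]); print(n,env.calibration(n))
print(env.state())
E
```

```text
scene {'vertical_fov': 47.65507814461923, 'cx': 256.1230069855813, 'cy': 193.02520980157507, 'origin': array([986.99388532,  30.52943636, 911.81599531]), 'orientation': array([-147.15800412,    0.3438215 ,   92.58694354])}
top {'vertical_fov': 46.916541446943874, 'cx': 259.7083435750786, 'cy': 185.34143173987854, 'origin': array([ 335.0625519 ,  -20.73896913, 1226.23116111]), 'orientation': array([-173.74894728,    1.24075082,  -89.95554552])}
{'time_s': 0.1, 'qpos': array([-6.98441946e+01,  1.83446711e+01,  8.96995295e+01,  3.02274629e-04,
        7.20440750e+01, -1.14709547e+00]), 'qvel': array([-0.06459151, -0.09695872, -0.26786083,  0.12398683, -0.02037793,
       -0.07008943]), 'effort': array([-4.37577091e-04, -4.13335133e+01, -2.32510954e+01,  7.28811231e-02,
        4.21884586e-02, -5.45508692e-05]), 'ee_pos': array([ 208.74315883, -535.32150548,  238.23671245]), 'ee_rot': array([-91.33363859,  89.91172386, 109.96916883]), 'force': array([0.4577885 , 0.22724868, 0.07987265]), 'torque': array([ 0.01886701, -0.01323434,  0.00953579]), 'gripper_width': 91.1145643942257}
```

View pics/scene0.png

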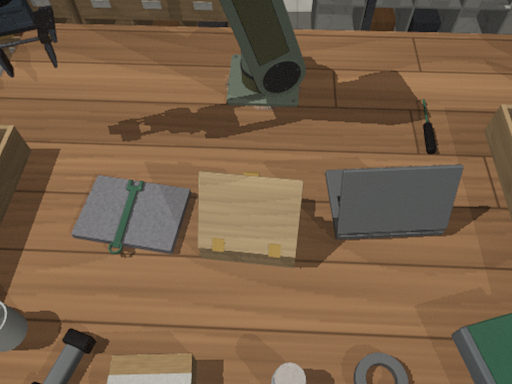

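View pics/top0.png

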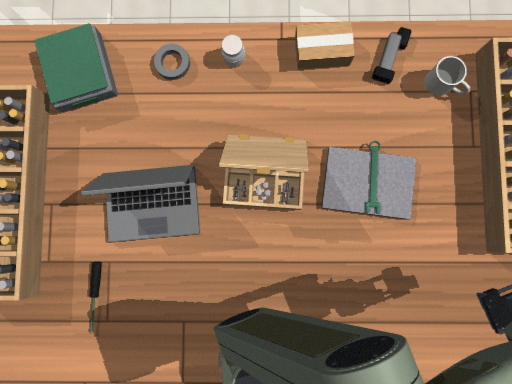

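Run:
```python
import cv2
a=cv2.imread("pics/top0.png")[150:250,70:210]; b=cv2.imread("pics/scene0.png")[150:250,310:475]
cv2.imwrite("pics/tz.png",cv2.resize(a,None,fx=5.5,fy=5.5,interpolation=cv2.INTER_CUBIC))
cv2.imwrite("pics/sz.png",cv2.resize(b,None,fx=4.8,fy=4.8,interpolation=cv2.INTER_CUBIC))
```

```text
(no output)
```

View pics/tz.png

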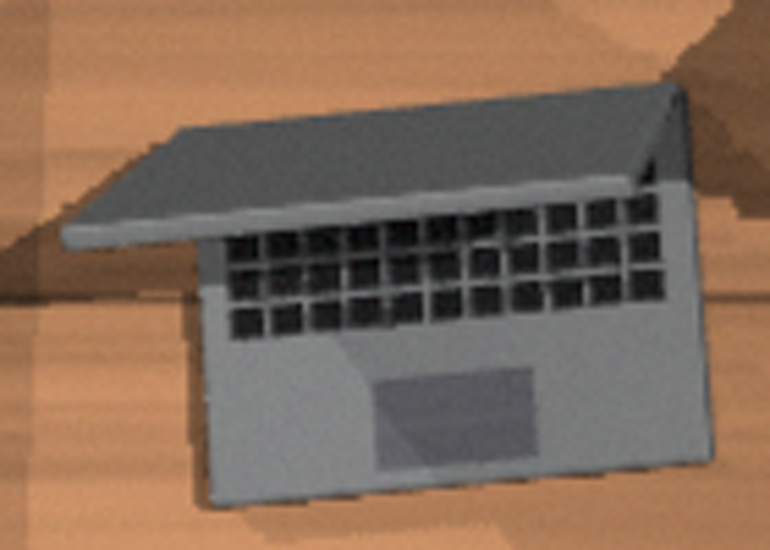

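View pics/sz.png

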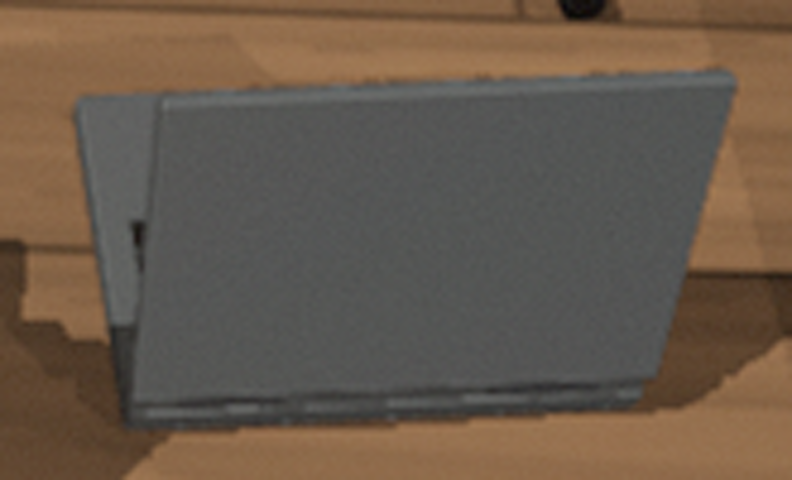

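```bash
cat > h.py <<'E'
import numpy as np, cv2
from scipy.spatial.transform import Rotation as Ro
from scipy.optimize import least_squares
from workcell import env
def proj(n,P,c={}):
    if n not in c: c[n]=env.calibration(n)
    k=c[n]; f=192/np.tan(np.radians(k["vertical_fov"]/2))
    R=Ro.from_euler("xyz",k["orientation"],degrees=True).as_matrix()
    p=(np.atleast_2d(P)-k["origin"])@R
    return p[:,:2]/p[:,2:]*f+[k["cx"],k["cy"]]
def world(p,L):
    c,s=np.cos(p[2]),np.sin(p[2]); L=np.atleast_2d(L)
    return np.c_[p[0]+c*L[:,0]-s*L[:,1],p[1]+s*L[:,0]+c*L[:,1],26+L[:,2]]
def scr(th,r,y,n): # n: offset to back
    return [-r*np.cos(th)+n*np.sin(th),y,r*np.sin(th)+n*np.cos(th)]
E
cat > fit0.py <<'E'
from h import *
def T(u,v): return (u/5.5+70-.4,v/5.5+150-.4)
def S(u,v): return (u/4.8+310-.4,v/4.8+150-.4)
obs=[("top",T(210,500),lambda t:[-190,125,-2]),("top",T(712,460),lambda t:[-190,-125,-2]),
("top",T(64,228),lambda t:scr(t,170,125,6)),("top",T(68,247),lambda t:scr(t,170,125,-6)),
("top",T(632,178),lambda t:scr(t,170,-125,6)),
("scene",S(163,108),lambda t:scr(t,170,-125,6)),("scene",S(733,88),lambda t:scr(t,170,125,6)),
("scene",S(165,97),lambda t:scr(t,170,-125,-6)),("scene",S(733,72),lambda t:scr(t,170,125,-6)),
("scene",S(128,425),lambda t:[0,-125,-26]),("scene",S(640,405),lambda t:[0,125,-26]),
("scene",S(78,100),lambda t:[-190,-125,-2])]
def res(p): return np.concatenate([proj(n,world(p,f(p[3])))[0]-o for n,o,f in obs])
r=least_squares(res,[500,200,0.1,1.1],loss="soft_l1")
print(r.x[:2],np.degrees(r.x[2:])); print(res(r.x).reshape(-1,2).round(1))
p=r.x; print("top",world(p,scr(p[3],170,0,0)), world(p,scr(1.92,170,0,0)))
# case lid corners estimate: z guess
E
python3 fit0.py
```

```text
[514.28336085 312.85883801] [ 5.2269658  64.88314788]
[[-0.7  1.1]
 [-0.5 -0. ]
 [-1.  -0. ]
 [-0.6  1.2]
 [-0.4 -0.6]
 [-0.   0.4]
 [ 1.5 -0.4]
 [-1.6 -0.2]
 [-1.   0.2]
 [-1.   3.3]
 [-1.3  2.8]
 [-0.2 -1.2]]
top [[442.4242469  306.28504485 179.92547868]] [[572.20692828 318.15778383 185.73973053]]
```

```bash
cat > tool.py <<'E'
from h import *
s=env.state(); R=Ro.from_euler("xyz",s["ee_rot"],degrees=True).as_matrix()
print(R.round(3)); 
p=[514.3,312.9,np.radians(5.23)]
def delta(goal,pos=s["ee_pos"]): return ((np.array(goal)-pos)@R/10).round(2)
def loc(x,z,y=0): 
    g=world(p,[x,y,0])[0]; g[2]=z; return g
E
python3 - <<'E'
from tool import *
# triangulate lid edge corners
for a,b in (((305.5,171),(199,172)),((220,166),(303,180))):
    r=least_squares(lambda X:np.r_[proj("top",X)[0]-a,proj("scene",X)[0]-b],[420,0,200]); print("lid corner",r.x,r.fun)
print(s["ee_pos"],loc(-130,340),delta(loc(-130,340)))
E
```

```text
[[-0.001  0.363 -0.932]
 [ 0.001 -0.932 -0.363]
 [-1.    -0.002 -0.   ]]
lid corner [ 481.68396456 -109.15894404  198.96802863] [ 1.55708631 -0.22043423  1.35278775 -0.02285005]
lid corner [493.39363235  96.26360971 199.60232362] [-0.54511509  0.00817865 -0.45947007  0.0213627 ]
[ 208.74315883 -535.32150548  238.23671245] [384.84121509 301.04997849 340.        ] [-10.06 -71.54 -46.79]
```

Emit:
jog_arm(plan=[-3.4, 0, 0, 0, -3.4, 0, 0, 0, -3.4, 0, 0, 0, 0, -3.25, -2.13, 0, 0, -3.25, -2.13, 0, 0, -3.25, -2.13, 0, 0, -3.25, -2.13, 0, 0, -3.25, -2.13, 0, 0, -3.25, -2.13, 0, 0, -3.25, -2.13, 0, 0, -3.25, -2.13, 0, 0, -3.25, -2.13, 0], claw=0, newtons=20)

```text
time_s: 1.1
ee_pos: [280.8, -191.7, 340.7]
ee_rot: [-116.4, 90.0, 84.8]
force: [2.0, 0.4, 0.7]
gripper_width: 14.0
```

Emit:
jog_arm(plan=[0, -3.25, -2.13, 0, 0, -3.25, -2.13, 0, 0, -3.25, -2.13, 0, 0, -3.25, -2.13, 0, 0, -3.25, -2.13, 0, 0, -3.25, -2.13, 0, 0, -3.25, -2.13, 0, 0, -3.25, -2.13, 0, 0, -3.25, -2.13, 0, 0, -3.25, -2.13, 0, 0, -3.25, -2.13, 0, 0, -3.25, -2.13, 0])

```text
time_s: 2.1
ee_pos: [377.3, 264.7, 340.6]
ee_rot: [40.0, 90.0, -118.7]
force: [0.2, -0.6, -0.2]
gripper_width: 0.2
```

Emit:
jog_arm(plan=[0, -3.25, -2.13, 0, 0, 0, 0, 0.9, 0, 0, 0, 0.9, 0, 0, 0, 0.87, 0, 0, 0, 0])

```text
time_s: 2.52
ee_pos: [385.5, 300.9, 340.3]
ee_rot: [36.2, 89.9, -138.6]
force: [-0.2, -0.2, -0.3]
gripper_width: 0.5
```

Run:
```python
from tool import *
print(s["ee_pos"],s["qpos"].round(1),s["force"],s["gripper_width"],s["time_s"])
print(delta(loc(-130,175)),delta(loc(39-16,175)))
```

```text
[[-0.001  0.091 -0.996]
 [-0.001 -0.996 -0.091]
 [-1.     0.001  0.001]]
[385.47788882 300.88113301 340.25073138] [ 36.6   7.6  89.4  -0.   83.1 121.4] [-0.16814439 -0.1666343  -0.32462494] 0.5073593919935595 2.5167
[16.53 -0.04  0.04] [ 16.51  -0.04 -15.26]
```

Emit:
jog_arm(plan=[3.3, 0, 0, 0, 3.3, 0, 0, 0, 3.3, 0, 0, 0, 3.3, 0, 0, 0, 3.3, 0, 0, 0, 0, 0, -1, 0, 0, 0, -1, 0, 0, 0, -1, 0, 0, 0, 0, 0])

```text
time_s: 3.27
ee_pos: [419.3, 304.6, 178.2]
ee_rot: [-154.1, 89.7, 31.1]
force: [0.2, 0.5, -0.2]
gripper_width: 0.6
```

Emit:
jog_arm(plan=[0, 0, -0.5, 0, 0, 0, -0.5, 0, 0, 0, -0.5, 0, 0, 0, -0.5, 0, 0, 0, -0.5, 0, 0, 0, -0.5, 0])

```text
time_s: 3.77
ee_pos: [444.5, 306.3, 177.5]
ee_rot: [-23.7, 89.9, 161.6]
force: [-5.3, -0.1, 3.8]
gripper_width: 0.2
```

Run:
```python
from tool import *
print(s["ee_pos"],s["force"],s["time_s"],delta(loc(23,175)))
b=[]
for n in ("top","scene"):
    im=env.grab_frame(n)[:,:,::-1]; cv2.imwrite(f"pics/{n}1.png",im)
    b.append(im)
cv2.imwrite("pics/c1.png",np.vstack([cv2.resize(b[0][140:260,60:240],(780,300*1)) if 0 else cv2.resize(b[0][140:255,60:240],(450,288)),cv2.resize(b[1][125:250,290:485],(450,288))]))
```

```text
[[-0.002  0.092 -0.996]
 [ 0.001 -0.996 -0.092]
 [-1.    -0.001  0.002]]
[444.51519541 306.28574335 177.53231934] [-5.29750017 -0.09677361  3.83724137] 3.7667 [ 0.24 -0.01 -9.31]
```

View pics/c1.png

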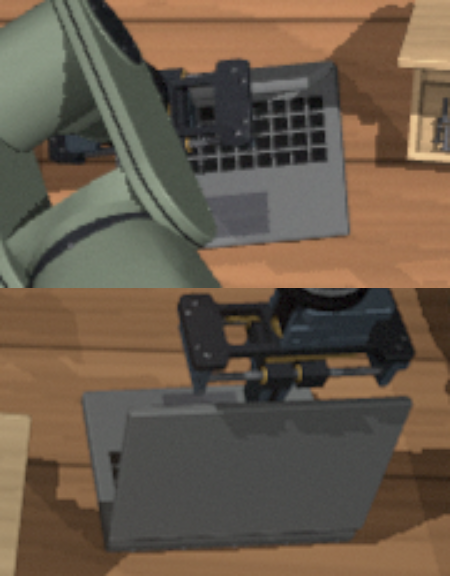

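The two views show the closed fingers bearing on the screen's inner side near its middle, with the screen now close to upright. The case lid is well clear. I'll keep pushing.

Emit:
jog_arm(plan=[0, 0, -0.7, 0, 0, 0, -0.7, 0, 0, 0, -0.7, 0, 0, 0, -0.7, 0, 0, 0, -0.7, 0, 0, 0, -0.7, 0, 0, 0, -0.7, 0, 0, 0, -0.7, 0, 0, 0, -0.7, 0, 0, 0, -0.7, 0, 0, 0, -0.7, 0, 0, 0, 0, 0])

```text
time_s: 4.87
ee_pos: [522.6, 313.0, 174.4]
ee_rot: [26.3, 89.8, -148.5]
force: [-2.9, -0.3, 0.1]
gripper_width: 0.2
```

Run:
```python
from tool import *
print(s["ee_pos"],s["force"],s["time_s"],delta(loc(23,175)))
im=env.grab_frame("scene")[:,:,::-1]; cv2.imwrite("pics/scene2.png",im)
cv2.imwrite("pics/c2.png",cv2.resize(im[120:260,310:500],None,fx=4,fy=4,interpolation=cv2.INTER_CUBIC))
for th in (95,100,105,110,115):
  t=np.radians(th); print(th,[((proj("scene",world(p,scr(t,170,y,n)))[0]-[310,120])*4).round(0).tolist() for y,n in ((-125,-6),(-125,6),(125,-6),(125,6))])
```

```text
[[-0.002  0.092 -0.996]
 [-0.001 -0.996 -0.092]
 [-1.     0.001  0.002]]
[522.59727327 312.96216346 174.42942311] [-2.93430001 -0.26731038  0.10207952] 4.8667 [-0.06 -0.07 -1.47]
95 [[163.0, 321.0], [167.0, 343.0], [674.0, 299.0], [681.0, 321.0]]
100 [[168.0, 348.0], [171.0, 372.0], [682.0, 326.0], [688.0, 350.0]]
105 [[172.0, 378.0], [174.0, 402.0], [690.0, 355.0], [695.0, 379.0]]
110 [[175.0, 408.0], [178.0, 433.0], [696.0, 385.0], [700.0, 410.0]]
115 [[178.0, 439.0], [180.0, 464.0], [701.0, 416.0], [704.0, 441.0]]
```

View pics/c2.png

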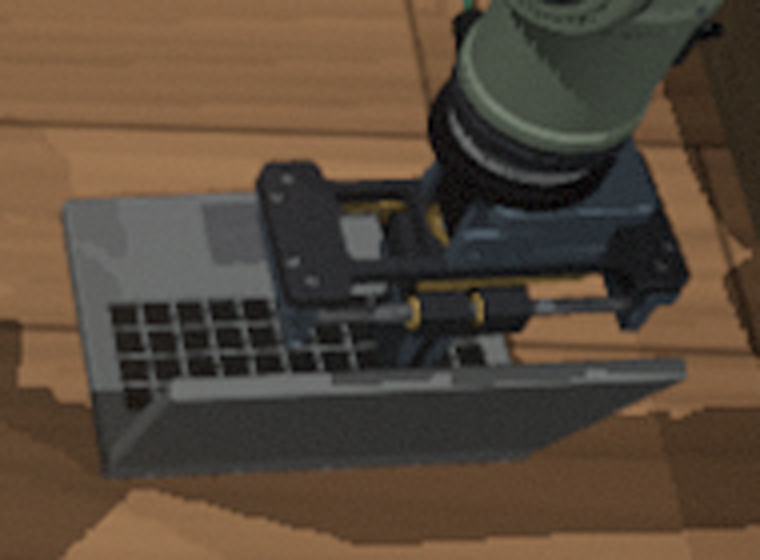

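The top edge sits at rows 380–400 on the left and 360–378 on the right, which matches about 105°. About 5° more is needed.

Emit:
jog_arm(plan=[0, 0, -0.4, 0, 0, 0, -0.4, 0, 0, 0, -0.4, 0, 0, 0, 0, 0, 0, 0, 0, 0])

```text
time_s: 5.33
ee_pos: [534.1, 314.2, 175.7]
ee_rot: [68.0, 90.0, -106.7]
force: [-3.5, -0.7, -0.1]
gripper_width: 0.7
```

Emit:
jog_arm(plan=[0, 0, 0.5, 0, 0, 0, 1.5, 0, 0, 0, 2.5, 0, 0, 0, 3, 0, 0, 0, 3, 0, 0, 0, 0, 0])

```text
time_s: 5.83
ee_pos: [425.4, 303.8, 176.5]
ee_rot: [16.6, 89.9, -158.1]
force: [-0.9, -1.5, -0.7]
gripper_width: 0.2
```

Run:
```python
from tool import *
print(s["ee_pos"],s["force"],s["time_s"],delta(loc(23,175)))
im=env.grab_frame("scene")[:,:,::-1]; cv2.imwrite("pics/scene3.png",im)
cv2.imwrite("pics/c3.png",cv2.resize(im[120:260,310:500],None,fx=4,fy=4,interpolation=cv2.INTER_CUBIC))
```

```text
[[-0.001  0.094 -0.996]
 [-0.    -0.996 -0.094]
 [-1.     0.     0.001]]
[425.37592303 303.80557847 176.52241866] [-0.86615835 -1.49156593 -0.71382124] 5.8333 [  0.14  -0.06 -11.24]
```

View pics/c3.png

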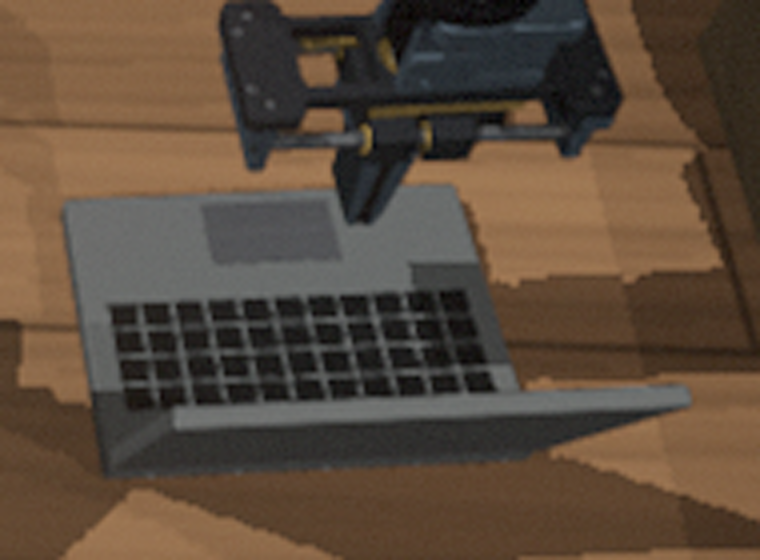

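The screen stands free. Its edge corners are at about (175,408)/(175,430) on the left and (690,385)/(690,404) on the right, which matches the 110° prediction. I'll refit with the newly visible base corners, move the arm up and away, then look again.

Emit:
jog_arm(plan=[-3, 0, 0, 0, -3.5, 0, 0, 0, -3.5, 0, 0, 0, -3.5, 0, 0, 0, 0, 0, 0, 0, 0, 0, 3, 0, 0, 0, 3, 0, 0, 0, 0, 0, 0, 0, 0, 0])

```text
time_s: 6.63
ee_pos: [370.4, 299.6, 312.0]
ee_rot: [-159.0, 89.7, 26.3]
force: [0.9, 0.1, 0.9]
gripper_width: 0.1
```

Run:
```python
from tool import *
print(s["ee_pos"],s["force"],s["time_s"])
im={}
for n in ("top","scene"):
    im[n]=env.grab_frame(n)[:,:,::-1]; cv2.imwrite(f"pics/{n}4.png",im[n])
a=cv2.resize(im["scene"][120:260,310:500],None,fx=4,fy=4,interpolation=cv2.INTER_CUBIC)
cv2.imwrite("pics/c4.png",a)
# lid change
for n,(u0,u1,v0,v1) in (("scene",(195,306,165,268)),("top",(218,310,130,212))):
    d=cv2.absdiff(cv2.imread(f"pics/{n}0.png"),np.ascontiguousarray(im[n]))[v0:v1,u0:u1].max(2); print(n,"case diff mean",d.mean(),"frac>40",(d>40).mean())
def S(u,v): return (u/4+310-.4,v/4+120-.4)
obs=[(S(175,408),lambda t:scr(t,170,-125,-6)),(S(690,385),lambda t:scr(t,170,125,-6)),(S(175,430),lambda t:scr(t,170,-125,6)),(S(690,404),lambda t:scr(t,170,125,6)),
(S(65,203),lambda t:[-190,-125,-2]),(S(453,186),lambda t:[-190,125,-2]),(S(106,475),lambda t:[0,-125,-26])]
def res(q): return np.concatenate([proj("scene",world(q,f(q[3])))[0]-o for o,f in obs])
for free in (0,1):
  if free: r=least_squares(res,[514,313,.09,1.9]); print(r.x[:2],np.degrees(r.x[2:]))
  else: r=least_squares(lambda t:res([*p,t[0]]),[1.9]); print("theta",np.degrees(r.x))
  print(r.fun.reshape(-1,2).round(1).tolist())
b=np.hstack([cv2.resize(im["scene"],(400,300)),cv2.resize(im["top"],(400,300))]); cv2.imwrite("pics/b4.png",b)
```

```text
[[ 0.004  0.093 -0.996]
 [ 0.002 -0.996 -0.093]
 [-1.    -0.002 -0.004]]
[370.44251803 299.59178336 311.9690329 ] [0.88399462 0.10152835 0.85686057] 6.6333
scene case diff mean 2.8083617598180703 frac>40 0.0
top case diff mean 3.0170996818663838 frac>40 0.0
theta [109.22666869]
[[0.3, -0.8], [1.7, -0.7], [0.9, -0.1], [2.7, 0.7], [-0.1, -1.1], [1.3, -0.9], [-0.9, 3.1]]
[512.44460498 311.05851428] [  5.14545352 109.89684328]
[[-0.7, -0.8], [0.7, -0.5], [-0.1, 0.0], [1.7, 1.0], [-0.8, -1.7], [0.6, -1.4], [-1.7, 2.3]]
```

View pics/c4.png

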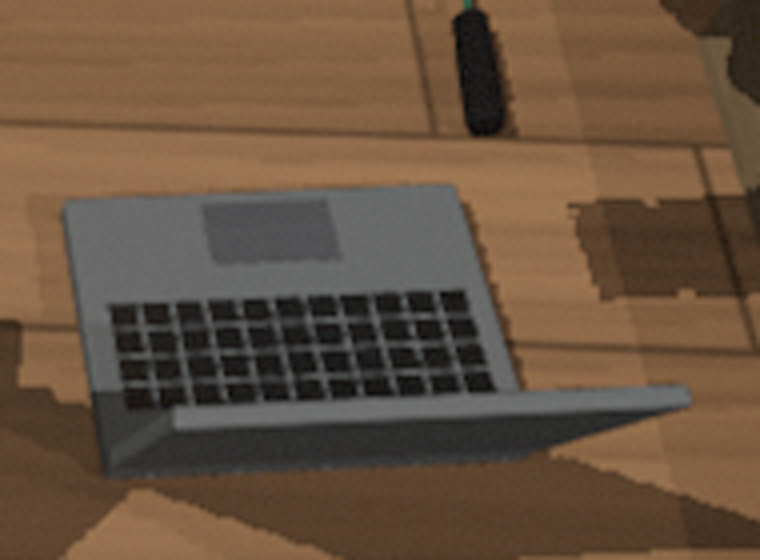

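View pics/b4.png

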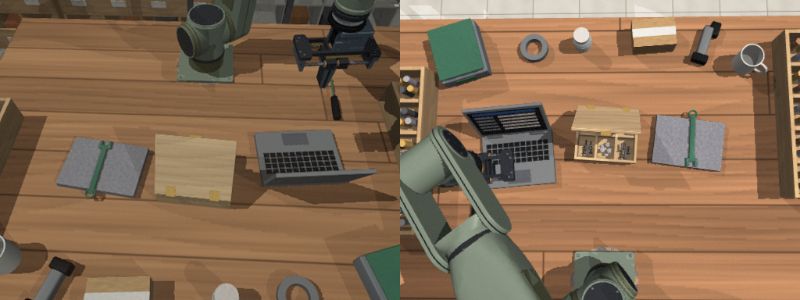

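The screen holds at 109–110° (edge corners unchanged from the previous picture), the arm is clear, and the case looks the same as at the start.

```bash
python3 -c "
from workcell import env; print(env.job_done())"
```

```text
the job is handed in; nothing more can be done
None
```

I pushed the laptop screen open with the closed fingers, from about 65° to about 110° (roughly 20° past upright). Then I backed the fingers off, raised the arm clear and handed the job in at about 6.7 s.

**Angle:** With the arm away, two camera fits gave 109.2° and 109.9°. Finger contact suggested about 109°. They differ by about 1°, and I left it there. Some points in the fits were off by up to 3 pixels, mostly at the base's lower back corner.

**Holding:** The screen's edge corners were in the same place in pictures taken about 0.8 s apart after I let go.

**Parts case:** Neither camera showed any change in the lid or case compared with the start. Force readings stayed under about 7 N at every check, and nothing fell or was knocked.

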